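# Swing the boom scanner over a parcel and scan it

### The job

Scan the flattest parcel, the one that lies beside the scanner stand: swing the scanner boom round, without flinging it, until the scanner's window hangs still over the middle of the parcel. Then squeeze its trigger gently but fully against the grip, hold it for a moment and release it, leaving the scanner over the middle of the parcel. Do not pull the trigger before the scanner is over the parcel, and do not shift it or the two other small parcels.

Things in the scene. Friction and masses are not known exactly. Their poses are not given: they have to be found in the camera images.
- stand: fixed scanner stand: dark round foot 110 mm across, 16 mm high, with an upright post. Origin at the centre of the foot's underside; its z axis is the boom's pivot axis. On the post turns the boom: a hub 42 mm across, up to 204 mm above the table, and a level aluminium tube 22 mm in diameter, axis 180 mm above the table, that carries the scanner in a black clamp 50 mm across, 200 mm from the pivot.
- boom (a joint): swing angle of the boom about the stand's z axis, rad, -1.2 to 0.9, counter-clockwise from above positive; at 0 the boom points along the stand's -y. The bare tube runs from 21 to 145 mm from the pivot, then a sleeve 28 mm thick up to 171 mm, then the clamp. The boom turns with light friction (0.2 N m) and stays where it is left.
- grip (a point): middle of the scanner's grip. z: along the grip to its butt (26 mm on), leaning 0.61 rad from vertical, square to the boom; y: level, along the boom to the pivot; -x: the trigger's side. Grip 28 mm thick (x), 30 wide (y), free from z -19 mm up. Its axis meets the upright barrel's axis at z = -56 mm, which is 220 mm above the table and 200 mm from the pivot.
- trigger (a joint): sprung black lever before the grip: 0 released, 0.30 rad fully squeezed (about 10 N). 10 mm thick, 24 wide, 56 long, hinged at x -22, z -36 mm in the frame of grip, axis y. Its outer face beside the grip's middle is at x -38 mm released, -27 squeezed; its tip at z +18, x -43 mm released. Pushed from one side only, the boom swings away. Bears 50 N a finger.
- window (a point): centre of the window under the scanner's rectangular head (64 x 78 mm), looking straight down, 109 mm above the table and 200 mm from the pivot axis. The head is the lower end of the upright barrel, 40 mm in diameter, whose domed top reaches 262 mm above the table.
- parcel: flat cardboard parcel to be scanned, 90 x 122 x 32 mm, lying loose on the table beside the stand, about 200 mm from the pivot, within reach of the scanner's swing. Origin at the centre of its underside; 122 mm along its y.
- deep_parcel: bystander: deeper small cardboard parcel, 70 x 102 x 57 mm, origin at the centre of its underside
- medium_parcel: bystander: small cardboard parcel, 75 x 112 x 47 mm, farther from the stand, origin at the centre of its underside
There are look-alikes about, which are no part of the job. Leave any green look-alike of the parcel alone.

How it is judged:
On the way, in this order (a step that is already met when the one before it is completed fails the run):
1. the scanner hangs still over the middle of the parcel, trigger not pulled (horizontal distance between window and parcel below 0.025 m and value of joint trigger below 0.05 rad and velocity of joint boom between -0.05 and 0.05 rad/s), for 0.3 s.
2. the trigger is squeezed home while the scanner is over the parcel (horizontal distance between window and parcel below 0.025 m and value of joint trigger above 0.24 rad), for 0.2 s.
At the end, for the whole second after the job is handed in: The trigger is released (below 0.05 rad) and the scanner hangs still (below 0.05 rad/s) with its window within 25 mm, seen from above, of the parcel's centre; the parcel is within 15 mm of where it lay (all of step 1 and distance of parcel from where it was at the start of the episode below 0.015 m); the robot touches nothing.
It fails at once if the scanner is squeezed too hard (over 110 N in all, about 55 N a finger) (contact force between the fingers and stand above 110 N).
It fails at once if the trigger is pulled while the scanner is not over the middle of the parcel (value of joint trigger above 0.1 rad and horizontal distance between window and parcel above 0.03 m).
It fails at once if the boom is flung (faster than 2 rad/s) (velocity of joint boom above 2 rad/s or velocity of joint boom below -2 rad/s).
It fails at once if the parcel is shifted by more than 15 mm (distance of parcel from where it was at the start of the episode above 0.015 m).
It fails at once if a bystander (deep or medium parcel) is shifted by more than 20 mm (distance of any of deep_parcel, medium_parcel from where it was at the start of the episode above 0.02 m).
It also fails if it takes over 48 s, if anything falls off the work surface, if the arm or the gripper's body presses on something with over 40 N, if the wrist force passes 120 N, or if a joint passes its speed limit or range.

### The arm

A 6-joint arm with a two-finger parallel gripper is mounted at the origin on the work surface; the furniture and walls round the work are solid. World frame = base frame: x ahead of the robot, y to its left, z up, the work surface at z = 0. Lengths are in m, angles in rad, forces in N, time in s.
With the tool pointing down it reaches from about 0.3 to 0.775 m from the base axis. Payload 14.6 kg.
Tool frame: the origin (TCP) lies at the very end of the fingers, on their centre line; the grasp point (between the pads) lies 19 mm behind it; z points along the fingers, y is the line along which they close (so a half turn about z gives the same grasp; the last joint's range is limited). The gripper opens to 94 mm and grips with 3 to 60 N. Pads are 16 mm wide; open, the fingers measure 119 mm over their backs; the gripper's body (75 mm by 177 mm) begins 78 mm behind the grasp point.
Start: joints at [-1.357, 0.3, 1.521, -0, 1.321, -0.067], TCP at [0.152, -0.528, 0.205] pointing down, gripper open.
Joint ranges: [-3.03, 3.03], [-0.79, 2.21], [0.23, 2.52], [-1.04, 4.18], [0, 3.07], [-2.55, 2.55]. Speed limits (rad/s): [2.22, 2.22, 2.57, 3.14, 3.14, 3.14].

### API

Orientations are given as [roll, pitch, yaw] about the fixed x, y, z axes, in that order (R = Rz(yaw) Ry(pitch) Rx(roll)).
In Python, from station import ctrl gives the robot as it stands. The module is installed in compiled form; this text tells all that it offers.
- The arm moves only by the tool step_arm, never from a script. Its argument "deltas" is a list of rows, each an object with "dp": the shift along the tool's x, y, z scaled (see below), a list of three; "twist": the turn about the tool's z scaled (see below). In form: [{"dp": [tx, ty, tz], "twist": twist}, ...]. A call has 1 to 12 rows; each row shifts and turns the commanded pose from where the row before left it, along the tool's axes as they then stand; what a row does not reach is not made up. The controller multiplies each number of a shift by 0.04 m and each number of a turn by 4 degrees. A row lasts 1/10 s, in which the tool goes at most 50 mm and 8.59 degrees, less where a joint would pass 70% of its speed; a pose out of reach is approached as far as the arm can. A call with a number of a shift or a turn outside -1 to 1 is refused whole. A call with a gripper value outside its range is refused whole. "gripper" is the opening, from -1 (shut) to 1 (fully open), set as the call begins (left out, the last holds). The fingers move at their own pace and stop on an object; "squeeze" is the grip in N (left out, the last holds). Time passes only in rows, so rows that do not move let the fingers close. It gives the time, the measured TCP pose, the force, the opening and the grip force at its end, in the units of the state.
- ctrl.get_obs(): the state, without advancing time (a new reading comes with each control period).
- ctrl.camera(name): name is "scene" or "side" or "wrist"; returns (picture, depth): 400x640x3 uint8, red, green, blue; 400x640 float32, m along the optical axis (not along the pixel's ray), 0 where there is no reading.
- ctrl.get_calibration(name): a dict with "fx", "fy", "cx", "cy" (pixels), "world_to_cam" (4x4, takes a point from world to camera coordinates); the wrist camera has in their place "hand_eye" (4x4, takes a point from camera to tool coordinates, whose origin is the TCP and whose axes are the flange's). Camera axes: x right, y down, z forward; pixel columns grow to the right and rows downward; lengths in m; the calibration is good to about 2 mm. A picture is of the moment at which its call begins: read the wrist's pose just before it. get_calibration takes no time and is no camera call.
- ctrl.hand_in(): hands the job in; it is judged then, once.
Trained networks look in the newest picture that a camera, given by its name, has taken for a name from the list of things; names that differ only in an ending like _2 or _b are one class to them, and where a whole thing is asked for, a point or a joint stands for the part that bears it (a point fixed in the world has none). Each returns a list of dicts, best first, with "conf" (0 to 1); they miss things now and then, are a little off and sometimes report something else, mostly with a low value. They report only what shows in the picture. A call takes as long as a camera call. They do not tell look-alikes from the thing itself.
- ctrl.spot_in(camera, label): "rect" ([left, top, right, bottom] as shares, 0 to 1, of the picture: columns of its width, rows of its height, round what is visible of it).
- ctrl.cut_out(camera, label): "pixels" (400x640 bool, what is visible of it) and "rect" ([left, top, right, bottom] as shares, 0 to 1, of the picture: columns of its width, rows of its height, round what is visible of it).
The state is a dict: "time_s": time; "qpos": joint angles; "joint_vel": joint speeds; "tau": joint torques, N m; "ee_pos": TCP position; "eef_rot": TCP orientation; "force": force on the tool from outside, world axes, zero at the start; "moment": the same for the moment, N m; "grip_width": finger opening in m; "grip_force": force on a finger pad.
Only numpy, scipy, OpenCV 4.12 (cv2) and the standard library are available. Lean on these libraries where they do the work, as an engineer would, in place of code of your own. Each camera call takes 0.05 s, during which the arm holds its last target. There are 200 camera calls.

## Working session

There is one attempt and no reset: what is moved stays moved. The work goes in short steps, Python scripts to look and compute and a tool call to move; the robot and the scene stay as the last step left them, time stands still between calls to the robot, and variables do not carry over. Pictures are saved under pics/ and viewed, at most 10 in all, crops included, and the job is handed in when it is done.

Besides the shell and the picture viewer there is one more tool, called after "Emit:" as name(argument=value, ...), one argument or row to a line, values as JSON. step_arm: Moves the arm, as the interface text tells. Its arguments: {"type":"object","properties":{"deltas":{"type":"array"},"gripper":{"type":"number"},"squeeze":{"type":"number"}},"required":["deltas"]}

```bash
mkdir -p pics
cat > h.py <<'E'
from station import ctrl
import numpy as np, cv2
def cloud(name,d):
    c=ctrl.get_calibration(name); v,u=np.mgrid[0:400,0:640]
    P=np.stack([(u-c['cx'])/c['fx']*d,(v-c['cy'])/c['fy']*d,d],-1)
    W=np.linalg.inv(c['world_to_cam']); return P@W[:3,:3].T+W[:3,3]
E
python3 - <<'E'
from h import *
ims=[]
for n in("scene","side"):
    p,d=ctrl.camera(n); np.savez(f'/tmp/{n}.npz',p=p,d=d); W=cloud(n,d)
    cv2.imwrite(f'pics/{n}0.png',p[:,:,::-1])
    for l in("stand","grip","trigger","window","parcel","deep_parcel","medium_parcel"):
        for r in ctrl.cut_out(n,l)[:4]:
            m=r['pixels']&(d>0)
            if m.sum()<5: continue
            q=W[m]; print(n,l,round(r['conf'],2),np.round(np.array(r['rect'])*[640,400,640,400]),np.round(np.median(q,0),3),np.round(np.percentile(q,2,0),3),np.round(np.percentile(q,98,0),3))
print(ctrl.get_obs())
E
```

```text
scene stand 0.89 [223. 190. 341. 312.] [0.555 0.132 0.148] [0.424 0.019 0.008] [0.641 0.218 0.289]
scene grip 0.87 [218. 189. 342. 264.] [0.479 0.06  0.19 ] [0.42  0.014 0.115] [0.612 0.192 0.291]
scene grip 0.48 [322. 209. 343. 223.] [0.428 0.064 0.249] [0.408 0.033 0.189] [0.457 0.08  0.261]
scene trigger 0.68 [222. 188. 340. 262.] [0.477 0.06  0.19 ] [0.42  0.017 0.118] [0.608 0.192 0.291]
scene trigger 0.48 [319. 208. 343. 224.] [0.429 0.063 0.249] [ 0.407 -0.09   0.032] [0.464 0.08  0.261]
scene window 0.95 [222. 189. 340. 261.] [0.478 0.06  0.19 ] [0.42  0.016 0.12 ] [0.609 0.192 0.291]
scene parcel 0.96 [247. 206. 297. 251.] [ 0.628 -0.023  0.031] [ 0.577 -0.079  0.005] [0.671 0.041 0.035]
scene parcel 0.67 [336. 205. 384. 254.] [ 0.401 -0.086  0.031] [ 0.344 -0.148  0.006] [ 0.457 -0.035  0.035]
scene parcel 0.66 [222. 186. 342. 263.] [0.48 0.06 0.19] [0.419 0.012 0.111] [0.612 0.192 0.291]
scene deep_parcel 0.62 [310. 150. 350. 191.] [ 0.543 -0.255  0.053] [ 0.504 -0.365 -0.001] [ 0.601 -0.217  0.059]
scene medium_parcel 0.66 [366. 165. 409. 204.] [ 0.374 -0.264  0.045] [ 0.
[... 871 characters left out ...]
048]
{'time_s': 0.8, 'qpos': array([-1.35659882e+00,  2.99866572e-01,  1.52099011e+00,  4.44955649e-06,
        1.32071359e+00, -6.66246483e-02]), 'joint_vel': array([-1.26568712e-03, -9.02059668e-04,  4.49096903e-04, -9.38643448e-04,
        1.35463656e-04,  2.49926898e-05]), 'tau': array([ 1.09213869e-05, -5.31633568e+01, -3.52900600e+01,  7.08927261e-02,
        2.13568658e-02, -1.32658565e-05]), 'ee_pos': array([ 0.15241356, -0.52845107,  0.20546811]), 'eef_rot': array([ 3.14157003e+00, -2.81128858e-06,  2.80821052e-01]), 'force': array([ 0.62705708, -0.22386507,  0.14675336]), 'moment': array([-0.01253964, -0.01947765, -0.01158121]), 'grip_force': 0.0, 'grip_width': 0.09455371058169425}
```

View pics/scene0.png

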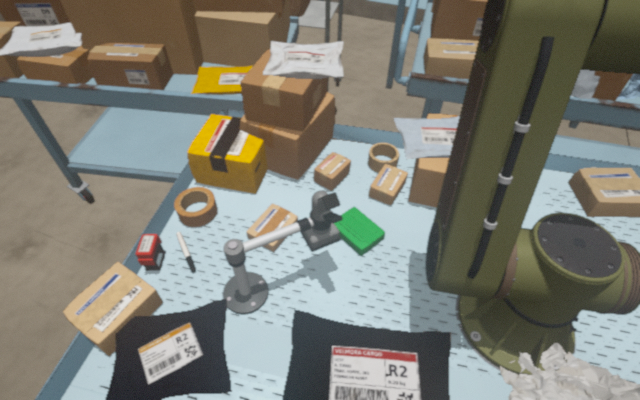

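Run:
```python
import cv2
a=cv2.imread('pics/scene0.png')[170:320,200:400]
cv2.imwrite('pics/crop0.png',cv2.resize(a,None,fx=4,fy=4,interpolation=cv2.INTER_CUBIC))
```

```text
(no output)
```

View pics/crop0.png

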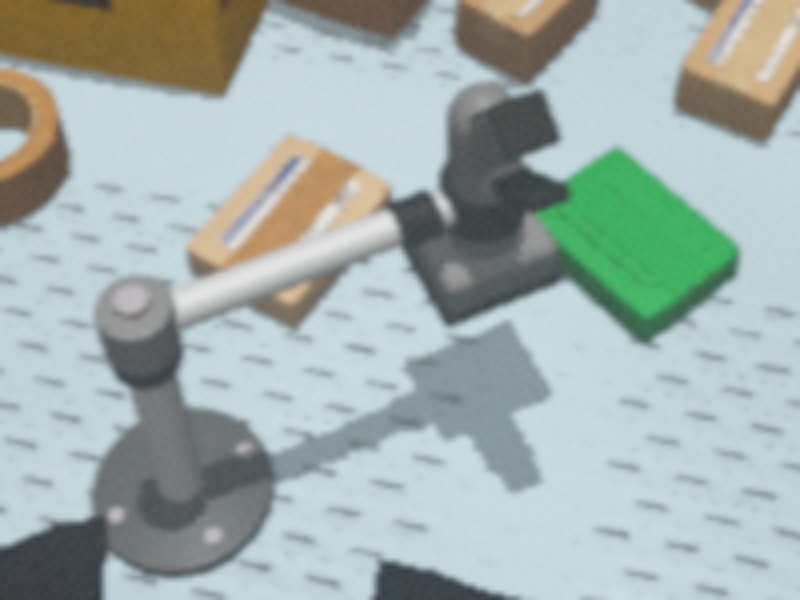

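The look-alikes are the brown parcel (272,227), the green slab (360,230), deep (332,170) and medium (388,183). I choose the brown flat one at (272,227) because it lies beside the stand and isn't green. The scanner head is at (322,230) and its grip points up towards (335,200). Next I measure the geometry.

```bash
cat > m.py <<'E'
from h import *
from scipy.optimize import least_squares
def circ(q,r):
    f=least_squares(lambda c:np.hypot(q[:,0]-c[0],q[:,1]-c[1])-r,q.mean(0)[:2]+[0.,0.],loss='soft_l1',f_scale=.002); return f.x
E
python3 - <<'E'
from m import *
for n in("scene","side"):
    z=np.load(f'/tmp/{n}.npz'); p,d=z['p'],z['d']; W=cloud(n,d).reshape(-1,3); C=p.reshape(-1,3).astype(int)
    ok=(d.ravel()>0)&(W[:,0]>.35)&(W[:,0]<.75)&(W[:,1]>-.12)&(W[:,1]<.3); W=W[ok];C=C[ok]
    post=W[:,2]
    m=(W[:,2]>.185)&(W[:,2]<.215)&(W[:,1]>.15); print(n,'hub n',m.sum(),W[m].min(0).round(3),W[m].max(0).round(3),np.median(W[m],0).round(3))
    t=m&(W[:,2]>.198); print('hubtop',t.sum(),W[t].mean(0).round(4))
    f=(W[:,2]>.011)&(W[:,2]<.02)&(W[:,1]>.1)&(C.sum(1)<420); print('foot',f.sum(),W[f].min(0).round(3),W[f].max(0).round(3))
    s=(W[:,2]>.10)&(np.hypot(*(W[:,:2]-[.45,.05]).T)<.11)
    np.savetxt(f'/tmp/{n}_s.txt',np.c_[W[s],C[s]])
    tb=(W[:,2]>.165)&(W[:,2]<.2)&(C.min(1)>150); q=W[tb]; c=q[:,:2].mean(0); v=np.linalg.svd(q[:,:2]-c)[2][0]; print('tube',tb.sum(),c.round(3),v.round(3),q[:,2].max().round(3))
    pm=(W[:,2]>.026)&(W[:,2]<.04)&(np.hypot(*(W[:,:2]-[.62,-.01]).T)<.1)&(C[:,0]>C[:,2]+25)
    q=W[pm][:,:2]; print('parcel',pm.sum(),cv2.minAreaRect((q*1000).astype(np.float32)))
E
```

```text
scene hub n 370 [0.569 0.15  0.185] [0.621 0.194 0.206] [0.595 0.175 0.198]
hubtop 150 [0.5991 0.174  0.2007]
foot 840 [0.546 0.123 0.011] [0.75  0.227 0.02 ]
tube 632 [0.551 0.121] [0.678 0.735] 0.2
parcel 708 ((623.1192016601562, -22.197830200195312), (120.71849822998047, 87.98937225341797), 79.87208557128906)
side hub n 394 [0.567 0.15  0.185] [0.618 0.195 0.205] [0.591 0.178 0.197]
hubtop 130 [0.5957 0.176  0.2008]
foot 968 [0.546 0.122 0.011] [0.75  0.227 0.019]
tube 516 [0.542 0.116] [0.679 0.734] 0.199
parcel 700 ((620.711669921875, -18.760597229003906), (117.96513366699219, 90.3602523803711), 80.19833374023438)
```

Run:
```python
import cv2,numpy as np
a=cv2.imread('pics/side0.png')[170:320,190:390]
cv2.imwrite('pics/crop1.png',cv2.resize(a,None,fx=4,fy=4,interpolation=cv2.INTER_CUBIC))
```

```text
(no output)
```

View pics/crop1.png

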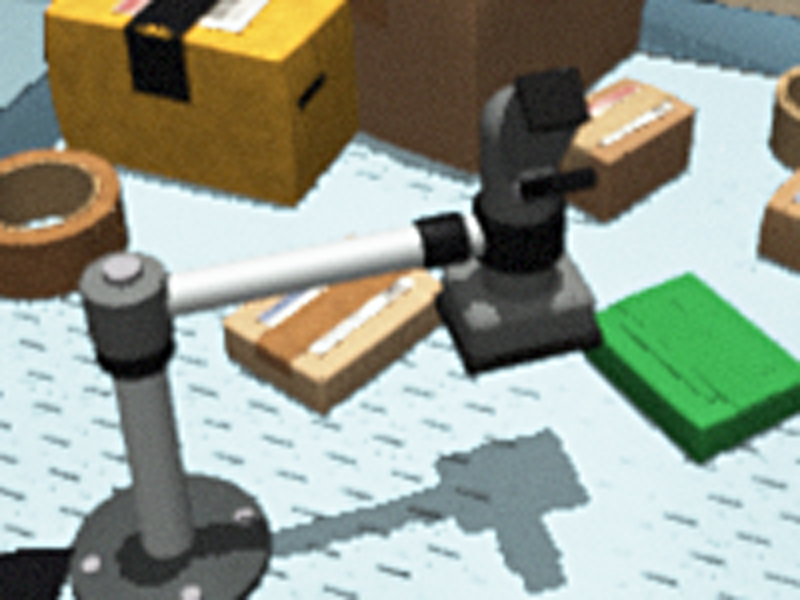

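The brown parcel is at about (0.622, -0.020), 0.197 m from the pivot at (0.597, 0.175), which fits. The boom now points at -132.8° and must end near -82.7°. The trigger is on the outside of the grip, so I'll swing the boom by grasping the bare tube. First I rise and twist.

Emit:
step_arm(
  deltas=[
    {"dp": [0, 0, -0.4], "twist": -0.97},
    {"dp": [0, 0, -0.4], "twist": -0.97},
    {"dp": [0, 0, -0.4], "twist": -0.97},
    {"dp": [0, 0, -0.4], "twist": -0.97},
    {"dp": [0, 0, -0.4], "twist": -0.97},
    {"dp": [0, 0, -0.4], "twist": -0.97},
    {"dp": [0, 0, -0.4], "twist": -0.97},
    {"dp": [0, 0, -0.4], "twist": -0.97},
  ],
  gripper=1,
)

```text
time_s: 1.6
ee_pos: [0.1524, -0.5284, 0.3341]
eef_rot: [-3.142, 0.0, 0.825]
force: [0.1, 0.7, 0.7]
grip_width: 0.0941
grip_force: 0.0
```

Emit:
step_arm(
  deltas=[
    {"dp": [0.9, -0.2, 0], "twist": 0},
    {"dp": [0.9, -0.2, 0], "twist": 0},
    {"dp": [0.9, -0.2, 0], "twist": 0},
    {"dp": [0.9, -0.2, 0], "twist": 0},
    {"dp": [0.9, -0.2, 0], "twist": 0},
    {"dp": [0.9, -0.2, 0], "twist": 0},
    {"dp": [0.9, -0.2, 0], "twist": 0},
    {"dp": [0.9, -0.2, 0], "twist": 0},
    {"dp": [0.9, -0.2, 0], "twist": 0},
    {"dp": [0.9, -0.2, 0], "twist": 0},
    {"dp": [0, 0, 0], "twist": 0},
  ],
)

```text
time_s: 2.7
ee_pos: [0.34, -0.2076, 0.3338]
eef_rot: [3.141, -0.001, 0.826]
force: [0.2, -0.3, -0.2]
grip_width: 0.0938
grip_force: 0.0
```

Emit:
step_arm(
  deltas=[
    {"dp": [0.89, -0.18, 0], "twist": 0},
    {"dp": [0.89, -0.18, 0], "twist": 0},
    {"dp": [0.89, -0.18, 0], "twist": 0},
    {"dp": [0.89, -0.18, 0], "twist": 0},
    {"dp": [0.89, -0.18, 0], "twist": 0},
    {"dp": [0.89, -0.18, 0], "twist": 0},
    {"dp": [0.89, -0.18, 0], "twist": 0},
    {"dp": [0.89, -0.18, 0], "twist": 0},
    {"dp": [0.89, -0.18, 0], "twist": 0},
    {"dp": [0.89, -0.18, 0], "twist": 0},
    {"dp": [0, 0, 0], "twist": 0},
  ],
)

```text
time_s: 3.8
ee_pos: [0.5293, 0.1017, 0.3323]
eef_rot: [-3.14, 0.001, 0.825]
force: [-0.2, -1.0, -1.4]
grip_width: 0.0942
grip_force: 0.0
```

```bash
cat >> h.py <<'E'
from scipy.spatial.transform import Rotation as Ro
def wrist():
    o=ctrl.get_obs(); p,d=ctrl.camera("wrist"); c=ctrl.get_calibration("wrist"); v,u=np.mgrid[0:400,0:640]
    P=np.stack([(u-c['cx'])/c['fx']*d,(v-c['cy'])/c['fy']*d,d],-1); H=c['hand_eye']
    P=P@H[:3,:3].T+H[:3,3]; R=Ro.from_euler('xyz',o['eef_rot']).as_matrix()
    return p,d,P@R.T+o['ee_pos'],o
E
python3 - <<'E'
from h import *
p,d,W,o=wrist(); np.savez('/tmp/w1.npz',p=p,d=d,W=W); cv2.imwrite('pics/w1.png',p[:,:,::-1])
c=ctrl.get_calibration("wrist"); print(c['hand_eye'].round(3)); print(o['ee_pos'],o['eef_rot'],o['qpos'])
ok=d>0
t=ok&(abs(W[...,2]-.186)<.009)&(p.min(-1)>130); q=W[t][:,:2]; print('tube',t.sum(),q.mean(0).round(4),np.linalg.svd(q-q.mean(0),full_matrices=False)[2][0].round(3))
E
```

```text
[[ 0.001 -0.97  -0.244  0.07 ]
 [ 1.     0.001 -0.001 -0.   ]
 [ 0.002 -0.244  0.97  -0.179]
 [ 0.     0.     0.     1.   ]]
[0.52934212 0.10167739 0.33230438] [-3.14034054e+00  9.79558570e-04  8.24978032e-01] [1.21655970e-01 2.13846053e-01 1.33886034e+00 3.21515152e-04
 1.59044318e+00 8.67480945e-01]
tube 1090 [0.5504 0.1153] [-0.618 -0.787]
```

View pics/w1.png

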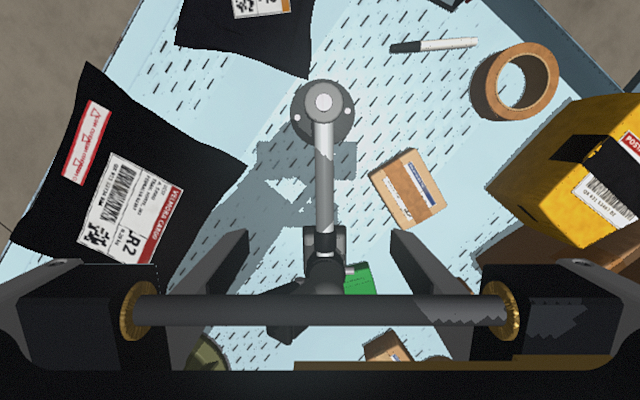

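The wrist view shows the hub cap at (323,102), the tube running straight down column 324 between the fingers, and the parcel at (407,188). I refine the pivot, boom and parcel positions from this view.

Run:
```python
from m import *
z=np.load('/tmp/w1.npz'); p,d,W=z['p'],z['d'],z['W']
print('cap',W[96:109,317:330].reshape(-1,3).mean(0).round(4))
for r in(140,160,180,200,220):
    s=np.array([c for c in range(305,345) if d[r,c]>0 and W[r,c,2]>.165 ]); print(r,s.min(),s.max(),W[r,s].mean(0).round(4))
yy,xx=np.mgrid[0:400,0:640]
C=p.astype(int); m=(d>0)&(abs(W[...,2]-.032)<.008)&(xx>360)&(xx<450)&(yy>140)&(yy<235)&(C[...,0]>C[...,2]+15)
print(m.sum(),W[m][:,2].mean(),cv2.minAreaRect((W[m][:,:2]*1000).astype(np.float32)))
```

```text
cap [0.5988 0.1728 0.2039]
140 315 333 [0.574  0.1438 0.1887]
160 315 333 [0.5593 0.1277 0.1885]
180 315 333 [0.544  0.1111 0.1886]
200 316 333 [0.5287 0.0935 0.1887]
220 316 333 [0.5124 0.0757 0.1889]
2887 0.030710814405720824 ((621.6290893554688, -22.370323181152344), (119.328125, 89.55461120605469), 79.91877746582031)
```

Emit:
step_arm(
  deltas=[
    {"dp": [0, 0.11, 0.8], "twist": 0},
    {"dp": [0, 0, 0.8], "twist": 0},
    {"dp": [0, 0, 0.8], "twist": 0},
    {"dp": [0, 0, 0.8], "twist": 0},
    {"dp": [0, 0, 0.6], "twist": 0},
    {"dp": [0, 0, 0.4], "twist": 0},
    {"dp": [0, 0, 0], "twist": 0},
  ],
)

```text
time_s: 4.55
ee_pos: [0.5304, 0.0952, 0.1637]
eef_rot: [-3.14, 0.003, 0.821]
force: [0.4, -0.0, -0.4]
grip_width: 0.0939
grip_force: 0.0
```

Emit:
step_arm(
  deltas=[
    {"dp": [0, 0, 0], "twist": 0},
    {"dp": [0, 0, 0], "twist": 0},
    {"dp": [0, 0, 0], "twist": 0},
    {"dp": [0, 0, 0], "twist": 0},
    {"dp": [0, 0, 0], "twist": 0},
    {"dp": [0, 0, 0], "twist": 0},
  ],
  gripper=-1,
  squeeze=12,
)

```text
time_s: 5.15
ee_pos: [0.5314, 0.0967, 0.1656]
eef_rot: [3.141, -0.0, 0.823]
force: [-0.9, 1.0, 0.2]
grip_width: 0.0496
grip_force: 0.0
```

Emit:
step_arm(
  deltas=[
    {"dp": [0, 0, 0.1], "twist": 0},
    {"dp": [0, 0, 0], "twist": 0},
    {"dp": [0, 0, 0], "twist": 0},
    {"dp": [0, 0, 0], "twist": 0},
    {"dp": [0, 0, 0], "twist": 0},
  ],
)

```text
time_s: 5.65
ee_pos: [0.5314, 0.0967, 0.1614]
eef_rot: [-3.142, 0.0, 0.823]
force: [0.8, 0.1, -2.3]
grip_width: 0.0216
grip_force: 12.0
```

Run:
```python
from h import *
o=ctrl.get_obs(); print(o['ee_pos'],o['eef_rot'],o['grip_width'],o['grip_force'],o['force'])
P=np.array([.599,.1725]); e=o['ee_pos'][:2]; r=np.hypot(*(e-P)); a0=np.arctan2(*(e-P)[::-1]); print(r,np.degrees(a0))
# constant row (dx,dy,twist) giving a circular arc: per row dth
for n in(14,16,20):
    th=np.radians(48.9)/n; 
    # the tool frame rotates with boom; displacement expressed in tool frame at row start
    u=(e-P); R=lambda t:np.array([[np.cos(t),-np.sin(t)],[np.sin(t),np.cos(t)]])
    dv=R(th)@u-u; y=o['eef_rot'][2]; tx=[np.cos(y),np.sin(y)]; ty=[np.sin(y),-np.cos(y)]
    print(n,dv@tx/.04,dv@ty/.04,-np.degrees(th)/4)
```

```text
[0.53136296 0.09667201 0.16135805] [-3.14153412e+00  1.67406516e-04  8.22554656e-01] 0.021563490511564774 11.990876644849777 [ 0.8276668   0.0741035  -2.34880295]
0.1016103020222724 -131.73232021512194
14 0.007793600600717516 0.15463857067030826 -0.8732142857142857
16 0.0063040390289222465 0.13533866179763634 -0.7640625
20 0.0044658180834986775 0.10830091275412354 -0.61125
```

Emit:
step_arm(
  deltas=[
    {"dp": [0.002, 0.06, 0], "twist": -0.335},
    {"dp": [0.005, 0.119, 0], "twist": -0.67},
    {"dp": [0.005, 0.119, 0], "twist": -0.67},
    {"dp": [0.005, 0.119, 0], "twist": -0.67},
    {"dp": [0.005, 0.119, 0], "twist": -0.67},
    {"dp": [0.005, 0.119, 0], "twist": -0.67},
    {"dp": [0.005, 0.119, 0], "twist": -0.67},
    {"dp": [0.005, 0.119, 0], "twist": -0.67},
    {"dp": [0.005, 0.119, 0], "twist": -0.67},
    {"dp": [0.005, 0.119, 0], "twist": -0.67},
  ],
)

```text
time_s: 6.65
ee_pos: [0.5706, 0.0744, 0.1614]
eef_rot: [-3.141, 0.001, 1.27]
force: [-3.7, -1.6, 0.1]
grip_width: 0.0213
grip_force: 12.0
```

Emit:
step_arm(
  deltas=[
    {"dp": [0.005, 0.119, 0], "twist": -0.67},
    {"dp": [0.005, 0.119, 0], "twist": -0.67},
    {"dp": [0.005, 0.119, 0], "twist": -0.67},
    {"dp": [0.005, 0.119, 0], "twist": -0.67},
    {"dp": [0.005, 0.119, 0], "twist": -0.67},
    {"dp": [0.005, 0.119, 0], "twist": -0.67},
    {"dp": [0.005, 0.119, 0], "twist": -0.67},
    {"dp": [0.005, 0.119, 0], "twist": -0.67},
    {"dp": [0.002, 0.06, 0], "twist": -0.335},
    {"dp": [0, 0, 0], "twist": 0},
    {"dp": [0, 0, 0], "twist": 0},
    {"dp": [0, 0, 0], "twist": 0},
  ],
)

```text
time_s: 7.85
ee_pos: [0.6111, 0.0706, 0.1614]
eef_rot: [3.141, 0.001, 1.665]
force: [2.9, -6.3, -2.2]
grip_width: 0.0214
grip_force: 12.0
```

Emit:
step_arm(
  deltas=[
    {"dp": [0, 0, 0], "twist": 0},
    {"dp": [0, 0, 0], "twist": 0},
    {"dp": [0, 0, 0], "twist": 0},
    {"dp": [0, 0, 0], "twist": 0},
    {"dp": [0, 0, 0], "twist": 0},
    {"dp": [0, 0, 0], "twist": 0},
    {"dp": [0, 0, 0], "twist": 0},
    {"dp": [0, 0, -0.4], "twist": 0},
    {"dp": [0, 0, -0.8], "twist": 0},
    {"dp": [0, 0, -0.8], "twist": 0},
    {"dp": [0, 0, -0.8], "twist": 0},
    {"dp": [0, 0, -0.8], "twist": 0},
  ],
  gripper=1,
)

```text
time_s: 9.05
ee_pos: [0.6105, 0.0714, 0.3069]
eef_rot: [3.141, -0.0, 1.665]
force: [-0.2, 0.4, -0.7]
grip_width: 0.0938
grip_force: 0.0
```

Emit:
step_arm(
  deltas=[
    {"dp": [0, 0, -0.8], "twist": 0},
    {"dp": [0, 0, -0.8], "twist": 0},
    {"dp": [0, 0, -0.8], "twist": 0},
    {"dp": [0, 0, 0], "twist": 0},
    {"dp": [0, 0, 0], "twist": 0},
  ],
)

```text
time_s: 9.55
ee_pos: [0.6108, 0.0714, 0.4012]
eef_rot: [3.141, 0.0, 1.665]
force: [-0.5, 0.1, -0.6]
grip_width: 0.094
grip_force: 0.0
```

Run:
```python
from h import *
p,d,W,o=wrist(); np.savez('/tmp/w2.npz',p=p,d=d,W=W); cv2.imwrite('pics/w2.png',p[:,:,::-1])
print(o['ee_pos'],o['eef_rot'])
for n in("scene","side"):
    q,e=ctrl.camera(n); np.savez(f'/tmp/{n}2.npz',p=q,d=e); cv2.imwrite(f'pics/{n}2.png',q[:,:,::-1])
```

```text
[0.61080328 0.07143008 0.40123726] [3.14127088e+00 2.93158303e-06 1.66452850e+00]
```

View pics/w2.png

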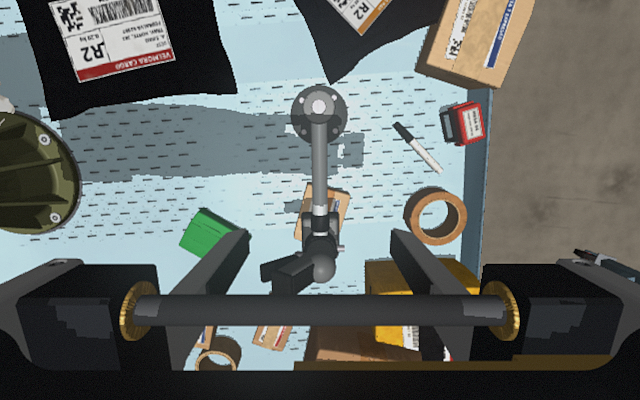

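The scanner head now sits over the brown parcel at (322,215). The barrel top is at (322,268), and the grip and trigger point left at (275,275). Next I get the boom angle and the profile of dome, grip and trigger in the boom frame.

Run:
```python
from m import *
P=np.array([.599,.1725]); pl=[]
z=np.load('/tmp/w2.npz'); S=[('w',z['W'],z['p'],z['d'])]
for n in("scene","side"):
    q=np.load(f'/tmp/{n}2.npz'); S.append((n,cloud(n,q['d']),q['p'],q['d']))
b=None
out=[]
for n,W,p,d in S:
    m=(d>0)&(abs(W[...,2]-.184)<.01)&(p.min(-1)>100)
    rel=W[...,:2]-P; r=np.hypot(rel[...,0],rel[...,1]); m&=(r>.03)&(r<.14)&(W[...,1]<.16)
    a=np.degrees(np.arctan2(rel[...,1],rel[...,0])); m&=abs(a+83)<15
    print(n,'boom deg',m.sum(),np.median(a[m]).round(2) if m.sum() else '')
A=np.radians(-83.2); bd=np.array([np.cos(A),np.sin(A)]); t=np.array([bd[1],-bd[0]])
im=np.full((420,1200,3),255,np.uint8)
for i,(n,W,p,d) in enumerate(S):
    rel=W[...,:2]-P; T=(rel@t)*1000; Y=(.2-rel@bd)*1000; H=W[...,2]*1000
    m=(d>0)&(T>-45)&(T<100)&(abs(Y)<45)&(H>200)&(H<310)
    cols={'w':(0,0,255),'scene':(0,160,0),'side':(255,0,0)}[n]
    for x,y,h in zip(T[m],Y[m],H[m]):
        if abs(y)<25: cv2.circle(im,(int((x+45)*4),int((310-h)*3.8)),1,cols,-1)
        cv2.circle(im,(600+int((x+45)*4),int((45-y)*4.4)),1,cols,-1)
    print(n,m.sum(),'dome top',np.percentile(H[m&(abs(T)<10)&(abs(Y)<15)],95).round(1) if (m&(abs(T)<10)&(abs(Y)<15)).any() else '')
g=lambda x,z:(int((32+z*.573-x*.82+45)*4),int((310-(266+z*.82+x*.573))*3.8))
cv2.polylines(im,[np.array([g(14,-19),g(14,26),g(-14,26),g(-14,-19)])],1,(0,0,0),1)
cv2.polylines(im,[np.array([g(-27,-36),g(-43,18),g(-33,20),g(-17,-36)])],1,(0,0,0),1)
cv2.circle(im,(180,int((310-242)*3.8)),78,(0,0,0),1)
cv2.imwrite('pics/prof.png',cv2.resize(im,(800,280),interpolation=cv2.INTER_AREA))
```

```text
w boom deg 1102 -83.44
scene boom deg 425 -85.53
side boom deg 316 -86.46
w 2642 dome top 261.7
scene 870 dome top 261.5
side 899 dome top 261.6
```

View pics/prof.png

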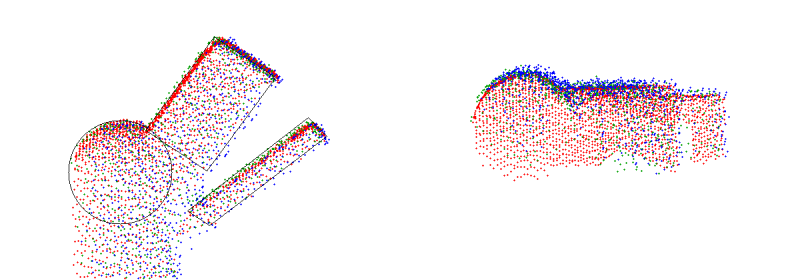

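The profile matches the given model: trigger tip at t≈78 and h≈256 mm, hemispherical dome of about R20. With the tool vertical, the back finger must press on the dome and the front finger on the trigger tip. I check how opening width depends on yaw and offset.

Run:
```python
import numpy as np
tt,yy=np.meshgrid([77.6],np.linspace(-12,12,49)); tr=np.c_[tt.ravel(),yy.ravel()]
for hf in(251,253):
  R=np.sqrt(400-(hf-242)**2)
  for psi in(0,8,12,16,20,25):
    c=np.array([np.cos(np.radians(psi)),np.sin(np.radians(psi))]); l=np.array([-c[1],c[0]])
    res=[]
    for off in np.arange(-30,1,2.):   # lateral centre of the fingers
        la=tr@l; k=abs(la-off)<=8
        if k.sum()<16: continue
        f=(tr[k]@c).max(); lo=max(0,abs(off)-8)
        if lo>=R-2: continue
        bk=-np.sqrt(R*R-lo*lo); res.append((round(f-bk,1),off,round(f,1),round(bk,1),int(k.sum()/2)))
    print(hf,psi,sorted(res)[:3])
```

```text
251 0 [(np.float64(95.0), np.float64(-12.0), np.float64(77.6), np.float64(-17.4), 8), (np.float64(95.3), np.float64(-10.0), np.float64(77.6), np.float64(-17.7), 10), (np.float64(95.5), np.float64(-8.0), np.float64(77.6), np.float64(-17.9), 12)]
251 8 [(np.float64(87.4), np.float64(-22.0), np.float64(76.4), np.float64(-11.1), 9), (np.float64(89.9), np.float64(-20.0), np.float64(76.6), np.float64(-13.2), 11), (np.float64(91.7), np.float64(-18.0), np.float64(76.9), np.float64(-14.8), 13)]
251 12 [(np.float64(87.4), np.float64(-22.0), np.float64(76.3), np.float64(-11.1), 14), (np.float64(90.0), np.float64(-20.0), np.float64(76.7), np.float64(-13.2), 16), (np.float64(92.0), np.float64(-18.0), np.float64(77.2), np.float64(-14.8), 16)]
251 16 [(np.float64(87.8), np.float64(-22.0), np.float64(76.7), np.float64(-11.1), 16), (np.float64(90.4), np.float64(-20.0), np.float64(77.2), np.float64(-13.2), 16), (np.float64(92.6), np.float64(-18.0), np.float64(77.8), np.float64(-14.8), 16)]
251 20 [(np.float64(88.1), np.float64(-22.0), np.float64(77.0), np.float64(-11.1), 16), (np.float64(90.3), np.flo
[... 838 characters left out ...]
p.float64(76.7), np.float64(-11.6), 16), (np.float64(90.5), np.float64(-18.0), np.float64(77.2), np.float64(-13.4), 16)]
253 16 [(np.float64(85.8), np.float64(-22.0), np.float64(76.7), np.float64(-9.1), 16), (np.float64(88.8), np.float64(-20.0), np.float64(77.2), np.float64(-11.6), 16), (np.float64(91.1), np.float64(-18.0), np.float64(77.8), np.float64(-13.4), 16)]
253 20 [(np.float64(86.1), np.float64(-22.0), np.float64(77.0), np.float64(-9.1), 16), (np.float64(88.6), np.float64(-20.0), np.float64(77.0), np.float64(-11.6), 14), (np.float64(90.4), np.float64(-18.0), np.float64(77.0), np.float64(-13.4), 11)]
253 25 [(np.float64(84.5), np.float64(-22.0), np.float64(75.4), np.float64(-9.1), 9)]
```

I choose yaw 84.7° (12° off the tangent), with the grip line about 19 mm off the dome's axis. That leaves about 5 mm of opening clearance. I move above it at z 0.31 and re-measure with the wrist camera.

Emit:
step_arm(
  deltas=[
    {"dp": [0, 0, 0], "twist": 0.89},
    {"dp": [0, 0, 0], "twist": 0.89},
    {"dp": [0, 0, 0], "twist": 0.89},
    {"dp": [-0.72, -0.075, 0], "twist": 0},
    {"dp": [-0.72, -0.075, 0], "twist": 0},
    {"dp": [-0.72, -0.075, 0], "twist": 0},
    {"dp": [-0.72, -0.075, 0], "twist": 0},
    {"dp": [0, 0, 0.76], "twist": 0},
    {"dp": [0, 0, 0.76], "twist": 0},
    {"dp": [0, 0, 0.76], "twist": 0},
    {"dp": [0, 0, 0], "twist": 0},
    {"dp": [0, 0, 0], "twist": 0},
  ],
)

```text
time_s: 10.9
ee_pos: [0.5881, -0.0421, 0.3107]
eef_rot: [-3.141, -0.0, 1.478]
force: [-0.3, -0.2, 0.1]
grip_width: 0.0939
grip_force: 0.0
```

```bash
cat > w3.py <<'E'
from h import *
import sys
k=sys.argv[1]
p,d,W,o=wrist(); np.savez(f'/tmp/{k}.npz',p=p,d=d,W=W); cv2.imwrite(f'pics/{k}.png',p[:,:,::-1])
print(o['ee_pos'].round(4),o['eef_rot'].round(4),o['grip_width'])
A=np.radians(-83.3); b=np.array([np.cos(A),np.sin(A)]); t=np.array([b[1],-b[0]]); S=np.array([.599,.1725])+.2*b
T=(W[...,:2]-S)@t*1000; Y=-(W[...,:2]-S)@b*1000; H=W[...,2]*1000
from scipy.optimize import least_squares
m=(d>0)&(np.hypot(T,Y)<22)&(H>246)&(H<264)&(T<6)
q=np.c_[T[m],Y[m],H[m]]
f=least_squares(lambda c:np.linalg.norm(q-c,axis=1)-20,[0,0,242],loss='soft_l1',f_scale=1); print('dome',m.sum(),f.x.round(2),abs(f.fun).mean().round(2))
m=(d>0)&(T>66)&(T<92)&(abs(Y)<25)&(H>240)&(H<272)
print('trig',m.sum(),[np.percentile(v[m],[1,5,50,95,99]).round(1) for v in(T,Y,H)])
m=(d>0)&(T>25)&(T<62)&(abs(Y)<25)&(H>275)&(H<300)
print('butt',m.sum(),[np.percentile(v[m],[1,5,50,95,99]).round(1) for v in(T,Y,H)])
e=o['ee_pos'][:2]-S; print('tcp t,y',(e@t*1000).round(1),(-e@b*1000).round(1))
E
python3 w3.py w3
```

```text
[ 0.5881 -0.0421  0.3107] [-3.1411e+00 -1.0000e-04  1.4781e+00] 0.09394060936584699
dome 941 [  1.89  -0.43 241.71] 0.39
trig 348 [array([66.2, 66.5, 70.6, 76. , 76.7]), array([-10.8,  -9.5,   1.6,  12. ,  12.4]), array([252.9, 255.9, 259. , 261.1, 261.4])]
butt 1795 [array([25.4, 27. , 41.1, 57. , 58.8]), array([-14. , -11.9,   2.2,  14.9,  15.6]), array([276.4, 279.5, 287.6, 294. , 294.7])]
tcp t,y 35.9 -11.9
```

View pics/w3.png

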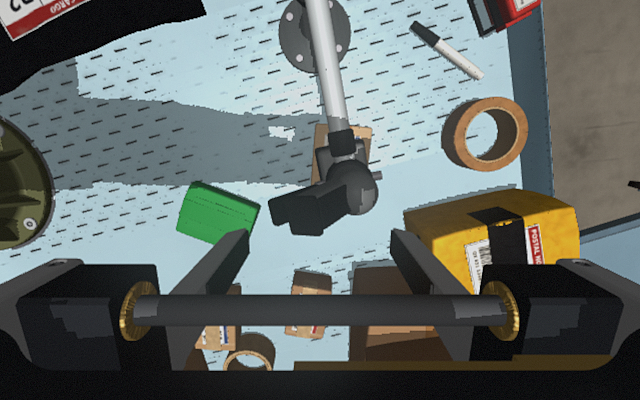

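The wrist view shows the dome at (358,190) and the grip and trigger at (290,210), lying between the finger lines. The dome fit is within 2 mm of the model. I descend slowly around it.

Emit:
step_arm(
  deltas=[
    {"dp": [0.05, -0.01, 0.4], "twist": 0},
    {"dp": [0, 0, 0.3], "twist": 0},
    {"dp": [0, 0, 0.2], "twist": 0},
    {"dp": [0, 0, 0.15], "twist": 0},
    {"dp": [0, 0, 0.15], "twist": 0},
    {"dp": [0, 0, 0.1], "twist": 0},
    {"dp": [0, 0, 0], "twist": 0},
    {"dp": [0, 0, 0], "twist": 0},
  ],
)

```text
time_s: 11.75
ee_pos: [0.588, -0.0402, 0.2585]
eef_rot: [3.141, -0.0, 1.478]
force: [-0.6, -0.5, 0.7]
grip_width: 0.0937
grip_force: 0.0
```

Emit:
step_arm(
  deltas=[
    {"dp": [0, 0, 0.08], "twist": 0},
    {"dp": [0, 0, 0.07], "twist": 0},
    {"dp": [0, 0, 0], "twist": 0},
    {"dp": [0, 0, 0], "twist": 0},
    {"dp": [0, 0, 0], "twist": 0},
  ],
)

```text
time_s: 12.25
ee_pos: [0.5879, -0.0402, 0.2524]
eef_rot: [3.141, 0.0, 1.478]
force: [-0.3, 0.2, -0.6]
grip_width: 0.0937
grip_force: 0.0
```

```bash
python3 w3.py w4
```

```text
[ 0.5879 -0.0402  0.2524] [3.1414 0.     1.478 ] 0.0936725278559363
dome 1656 [  1.62  -0.68 241.75] 0.81
trig 976 [array([66.1, 66.7, 73.9, 87.8, 90.7]), array([-10. ,  -8.1,   3.8,  11.6,  12.4]), array([252.2, 254.7, 259.6, 270.2, 271.6])]
butt 3290 [array([25.4, 27.1, 40.5, 56.7, 58.7]), array([-13.8, -11.6,   3.1,  15.1,  15.6]), array([276.3, 279.1, 287.6, 293.9, 294.6])]
tcp t,y 35.8 -9.9
```

Emit:
step_arm(
  deltas=[
    {"dp": [0, 0, 0], "twist": 0},
    {"dp": [0, 0, 0], "twist": 0},
    {"dp": [0, 0, 0], "twist": 0},
    {"dp": [0, 0, 0], "twist": 0},
    {"dp": [0, 0, 0], "twist": 0},
  ],
  gripper=0.8,
  squeeze=15,
)

```text
time_s: 12.8
ee_pos: [0.5883, -0.0405, 0.2532]
eef_rot: [3.14, 0.0, 1.478]
force: [0.2, -2.7, 6.0]
grip_width: 0.0848
grip_force: 8.8
```

```bash
python3 w3.py w5
```

```text
[ 0.5883 -0.0405  0.2532] [3.1397e+00 5.0000e-04 1.4775e+00] 0.08475796854787754
dome 1675 [  1.38  -0.71 241.81] 0.77
trig 871 [array([66.2, 66.7, 73.2, 83.6, 86.5]), array([-9.9, -8.6,  3.4, 11.5, 12.3]), array([253.3, 255.5, 260.5, 270. , 271.6])]
butt 3223 [array([25.5, 27. , 40.3, 56.5, 58.4]), array([-13.8, -11.7,   3. ,  15. ,  15.5]), array([276.3, 279.4, 287.7, 293.9, 294.7])]
tcp t,y 35.5 -10.3
```

Contact on both sides is balanced: 8.8 N, and the boom hasn't moved. I close further with more grip.

Emit:
step_arm(
  deltas=[
    {"dp": [0, 0, 0], "twist": 0},
    {"dp": [0, 0, 0], "twist": 0},
    {"dp": [0, 0, 0], "twist": 0},
    {"dp": [0, 0, 0], "twist": 0},
    {"dp": [0, 0, 0], "twist": 0},
  ],
  gripper=0.55,
  squeeze=25,
)

```text
time_s: 13.35
ee_pos: [0.5888, -0.0422, 0.2545]
eef_rot: [3.136, 0.003, 1.476]
force: [0.5, -11.3, 11.4]
grip_width: 0.073
grip_force: 9.7
```

```bash
python3 w3.py w6
```

```text
[ 0.5888 -0.0422  0.2545] [3.1363 0.0032 1.4761] 0.07300753950348154
dome 1985 [ -4.61  -0.65 241.95] 0.66
trig 418 [array([66.2, 66.4, 71.3, 79. , 80.4]), array([-12.2, -10.7,   2.9,   7.3,   9.3]), array([254.5, 255.8, 261.6, 271. , 271.8])]
butt 2658 [array([25.3, 26.3, 36.9, 50.4, 51.9]), array([-15.4, -13.4,   1.8,  13.7,  14.1]), array([276.3, 279.6, 288.8, 294. , 294.7])]
tcp t,y 35.1 -12.1
```

The back finger slipped round the side of the dome and the boom yielded about 6 mm, with the trigger barely moved. I reopen, rise, and retake a more central line (8° off the tangent, 12 mm off-axis).

Emit:
step_arm(
  deltas=[
    {"dp": [0, 0, 0], "twist": 0},
    {"dp": [0, 0, 0], "twist": 0},
    {"dp": [0, 0, 0], "twist": 0},
    {"dp": [0, 0, 0], "twist": 0},
    {"dp": [0, 0, -0.3], "twist": 0},
    {"dp": [0, 0, -0.3], "twist": 0},
    {"dp": [0, 0, -0.2], "twist": -1},
    {"dp": [0, 0, 0], "twist": 0},
    {"dp": [0, 0, 0], "twist": 0},
  ],
  gripper=1,
)

```text
time_s: 14.3
ee_pos: [0.5879, -0.0401, 0.2843]
eef_rot: [-3.142, -0.0, 1.546]
force: [-1.5, -0.0, -0.1]
grip_width: 0.0943
grip_force: 0.0
```

```bash
python3 w3.py w7
python3 - <<'E'
from h import *
z=np.load('/tmp/w7.npz'); W,d=z['W'],z['d']
A=np.radians(-83.3); b=np.array([np.cos(A),np.sin(A)]); P=np.array([.599,.1725]); 
rel=W[...,:2]-P; r=np.hypot(rel[...,0],rel[...,1]); a=np.degrees(np.arctan2(rel[...,1],rel[...,0]))
m=(d>0)&(abs(W[...,2]-.184)<.01)&(r>.06)&(r<.14)&(abs(a+83)<15); print('boom',m.sum(),np.median(a[m]))
t=np.array([b[1],-b[0]]); S=P+.2*b; T=(W[...,:2]-S)@t*1000; Y=-(W[...,:2]-S)@b*1000; H=W[...,2]*1000
for lo in range(252,266,2):
    m=(d>0)&(T>50)&(T<80)&(abs(Y)<14)&(H>=lo)&(H<lo+2); print(lo,m.sum(),np.percentile(T[m],[5,50,98]).round(1) if m.sum()>3 else '')
E
```

```text
[ 0.5879 -0.0401  0.2843] [-3.1416 -0.      1.5463] 0.09434417577691515
dome 1116 [-1.1850e+01 -7.0000e-02  2.4192e+02] 1.21
boom 2320 -79.70931267424481
252 7 [51.6 54.5 58.8]
254 19 [50.3 54.3 61.1]
256 96 [50.2 52.5 60.3]
258 169 [51.1 54.  59.1]
260 102 [53.  55.3 57.4]
262 0 
264 0 Traceback (most recent call last):
  File "w3.py", line 13, in <module>
    print('trig',m.sum(),[np.percentile(v[m],[1,5,50,95,99]).round(1) for v in(T,Y,H)])
                          ~~~~~~~~~~~~~^^^^^^^^^^^^^^^^^^^^^
    return _quantile_unchecked(
        a, q, axis, out, overwrite_input, method, keepdims, weights)
    return _ureduce(a,
                    func=_quantile_ureduce_func,
    ...<5 lines>...
                    overwrite_input=overwrite_input,
                    method=method)
    r = func(a, **kwargs)
    result = _quantile(arr,
                       quantiles=q,
    ...<2 lines>...
                       out=out,
                       weights=wgt)
    slices_having_nans = np.isnan(arr[-1, ...])
                                  ~~~^^^^^^^^^
IndexError: index -1 is out of bounds for axis 0 with size 0
```

Emit:
step_arm(
  deltas=[
    {"dp": [0.04, 0.19, 0], "twist": 0},
    {"dp": [0.035, 0.19, 0], "twist": 0},
    {"dp": [0, 0, 0], "twist": 0},
    {"dp": [0, 0, 0.3], "twist": 0},
    {"dp": [0, 0, 0.2], "twist": 0},
    {"dp": [0, 0, 0.1], "twist": 0},
    {"dp": [0, 0, 0.1], "twist": 0},
    {"dp": [0, 0, 0.08], "twist": 0},
    {"dp": [0, 0, 0], "twist": 0},
    {"dp": [0, 0, 0], "twist": 0},
  ],
)

```text
time_s: 15.35
ee_pos: [0.6033, -0.0377, 0.2533]
eef_rot: [3.141, 0.0, 1.548]
force: [1.4, -1.4, 1.4]
grip_width: 0.0939
grip_force: 1.0
```

Emit:
step_arm(
  deltas=[
    {"dp": [0, -0.05, 0], "twist": 0},
    {"dp": [0, -0.08, 0], "twist": 0},
    {"dp": [0, -0.08, 0], "twist": 0},
    {"dp": [0, -0.08, 0], "twist": 0},
    {"dp": [0, -0.08, 0], "twist": 0},
    {"dp": [0, -0.05, 0], "twist": 0},
    {"dp": [0, -0.03, 0], "twist": 0},
    {"dp": [0, 0, 0], "twist": 0},
    {"dp": [0, 0, 0], "twist": 0},
  ],
)

```text
time_s: 16.25
ee_pos: [0.5851, -0.0368, 0.253]
eef_rot: [-3.141, -0.0, 1.548]
force: [0.8, -0.6, 1.4]
grip_width: 0.094
grip_force: 1.0
```

```bash
cat > w4.py <<'E'
# everything relative to the boom as it now stands: dome centre and trigger tip in tool axes (mm)
from h import *
import sys
from scipy.optimize import least_squares
k=sys.argv[1]
p,d,W,o=wrist(); cv2.imwrite(f'pics/{k}.png',p[:,:,::-1])
P=np.array([.599,.1725]); rel=W[...,:2]-P; r=np.hypot(rel[...,0],rel[...,1]); a=np.degrees(np.arctan2(rel[...,1],rel[...,0]))
m=(d>0)&(abs(W[...,2]-.184)<.01)&(r>.06)&(r<.14)&(abs(a+83)<15); A=np.median(a[m])
print('boom',A.round(2),'tcp',o['ee_pos'].round(4),'yaw',np.degrees(o['eef_rot'][2]).round(2),'w',round(o['grip_width'],4),'F',round(o['grip_force'],1),o['force'].round(1))
w=P+.2*np.array([np.cos(np.radians(A)),np.sin(np.radians(A))]); print('window-parcel mm',((w-[.622,-.0215])*1000).round(1))
A=np.radians(A);b=np.array([np.cos(A),np.sin(A)]); t=np.array([b[1],-b[0]]); S=P+.2*b
T=(W[...,:2]-S)@t*1000; Y=-(W[...,:2]-S)@b*1000; H=W[...,2]*1000
m=(d>0)&(np.hypot(T,Y)<22)&(H>246)&(H<264)&(T<6)&(Y>-6); q=np.c_[T[m],Y[m],H[m]]
f=least_squares(lambda c:np.linalg.norm(q-c,axis=1)-20,[0,0,242],loss='soft_l1',f_scale=1); print('dome',m.sum(),f.x.round(1))
for lo in range(250,276,3):
    m=(d>0)&(T>50)&(T<80)&(abs(Y)<14)&(H>=lo)&(H<lo+3)
    if m.sum()>5: print(lo,m.sum(),np.percentile(T[m],[5,50,98]).round(1))
e=o['ee_pos'][:2]-S; print('tcp t,y',(e@t*1000).round(1),(-e@b*1000).round(1))
E
python3 w4.py w8
```

```text
boom -85.5 tcp [ 0.5851 -0.0368  0.253 ] yaw 88.7 w 0.094 F 1.0 [ 0.8 -0.6  1.4]
window-parcel mm [-7.3 -5.4]
dome 1487 [ -1.6  -0.6 241.8]
250 67 [54.7 58.1 74.5]
253 144 [58.7 62.5 78.8]
256 360 [61.7 65.1 78.6]
259 321 [65.5 68.4 78.5]
262 50 [76.9 77.7 79.1]
265 41 [77.1 78.  79.2]
268 46 [77.1 78.  79.8]
271 48 [77.  77.8 78.9]
274 55 [76.9 77.9 79.2]
tcp t,y 30.2 -7.6
```

View pics/w8.png

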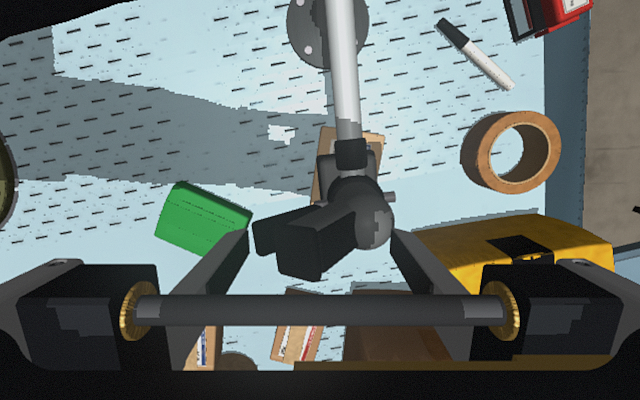

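The fingers straddle dome (375,215) and trigger (255,235), and the boom is 9 mm short of the parcel centre, within tolerance. The line is now more central, so I squeeze in stages.

Emit:
step_arm(
  deltas=[
    {"dp": [0, 0, 0], "twist": 0},
    {"dp": [0, 0, 0], "twist": 0},
    {"dp": [0, 0, 0], "twist": 0},
    {"dp": [0, 0, 0], "twist": 0},
  ],
  gripper=0.8,
  squeeze=20,
)

```text
time_s: 16.7
ee_pos: [0.5857, -0.0372, 0.2549]
eef_rot: [3.139, 0.0, 1.548]
force: [-0.2, -2.3, 15.2]
grip_width: 0.0853
grip_force: 18.5
```

```bash
python3 w4.py w9
```

```text
boom -85.5 tcp [ 0.5857 -0.0372  0.2549] yaw 88.67 w 0.0853 F 18.5 [-0.2 -2.3 15.2]
window-parcel mm [-7.3 -5.4]
dome 1448 [ -1.6  -0.5 241.7]
250 66 [51.3 54.3 63. ]
253 55 [54.8 59.  74.1]
256 194 [59.5 62.3 75.9]
259 390 [61.8 65.6 76. ]
262 191 [64.3 67.4 78.3]
265 52 [72.1 73.3 79.2]
268 54 [72.3 73.3 78.9]
271 57 [71.9 73.2 79.4]
274 63 [72.  73.3 79.4]
tcp t,y 29.7 -8.0
```

The trigger is moving (its top has risen from about 261 to 263+ mm) and the boom is steady. I keep squeezing.

Emit:
step_arm(
  deltas=[
    {"dp": [0, 0, 0], "twist": 0},
    {"dp": [0, 0, 0], "twist": 0},
    {"dp": [0, 0, 0], "twist": 0},
    {"dp": [0, 0, 0], "twist": 0},
  ],
  gripper=0.65,
  squeeze=30,
)

```text
time_s: 17.15
ee_pos: [0.5871, -0.0381, 0.2576]
eef_rot: [3.132, 0.002, 1.547]
force: [1.0, -6.3, 28.4]
grip_width: 0.0779
grip_force: 19.2
```

```bash
python3 w4.py w10
```

```text
boom -84.51 tcp [ 0.5871 -0.0381  0.2576] yaw 88.63 w 0.0779 F 19.2 [ 1.  -6.3 28.4]
window-parcel mm [-3.9 -5.1]
dome 1386 [ -1.7  -0.5 241.8]
250 40 [50.4 52.2 60.4]
253 42 [52.5 54.9 62.7]
256 63 [55.8 61.5 72.5]
259 237 [59.3 64.4 74.5]
262 409 [60.9 64.6 76. ]
265 70 [63.4 71.5 78.9]
268 57 [70.7 72.1 79.3]
271 60 [70.7 72.1 79.7]
274 60 [70.7 72.1 78.7]
tcp t,y 32.0 -8.5
```

The tool is being lifted up the dome (28 N), so I push the commanded pose down while holding the squeeze.

Emit:
step_arm(
  deltas=[
    {"dp": [0, 0, 0.06], "twist": 0},
    {"dp": [0, 0, 0.06], "twist": 0},
    {"dp": [0, 0, 0.06], "twist": 0},
    {"dp": [0, 0, 0.04], "twist": 0},
    {"dp": [0, 0, 0], "twist": 0},
  ],
)

```text
time_s: 17.7
ee_pos: [0.5897, -0.0383, 0.2556]
eef_rot: [3.118, 0.003, 1.547]
force: [-0.9, -5.4, 66.2]
grip_width: 0.0783
grip_force: 40.8
```

```bash
python3 w4.py w11
```

```text
boom -83.62 tcp [ 0.5897 -0.0383  0.2556] yaw 88.67 w 0.0783 F 40.8 [-0.9 -5.4 66.2]
window-parcel mm [-0.8 -4.8]
dome 1423 [ -1.9  -0.5 241.7]
250 55 [50.9 53.4 61.6]
253 63 [55.  58.4 73.4]
256 196 [58.9 61.3 75.2]
259 403 [61.  64.9 76.7]
262 201 [64.  66.8 78.3]
265 57 [71.6 72.9 78.9]
268 48 [71.7 73.1 79.5]
271 66 [71.5 73.1 79.8]
274 62 [71.9 73.2 79.4]
tcp t,y 32.7 -8.5
```

That only wedged harder (66 N), so I back off at once. New idea: raise so the back finger settles in the notch between dome and grip back (h≈259). The lift also drags the trigger tip upward, which is its squeezing direction.

Emit:
step_arm(
  deltas=[
    {"dp": [0, 0, -0.1], "twist": 0},
    {"dp": [0, 0, -0.1], "twist": 0},
    {"dp": [0, 0, -0.05], "twist": 0},
    {"dp": [0, 0, 0], "twist": 0},
  ],
)

```text
time_s: 18.15
ee_pos: [0.5868, -0.0381, 0.258]
eef_rot: [3.133, 0.002, 1.547]
force: [2.1, -6.2, 23.1]
grip_width: 0.0774
grip_force: 16.2
```

Emit:
step_arm(
  deltas=[
    {"dp": [0, 0, -0.03], "twist": 0},
    {"dp": [0, 0, -0.03], "twist": 0},
    {"dp": [0, 0, 0], "twist": 0},
  ],
  gripper=0.5,
  squeeze=25,
)

```text
time_s: 18.45
ee_pos: [0.5864, -0.0379, 0.2597]
eef_rot: [3.135, 0.002, 1.547]
force: [-0.1, -5.0, 19.2]
grip_width: 0.0706
grip_force: 13.3
```

```bash
python3 w4.py w12
```

```text
boom -84.1 tcp [ 0.5864 -0.0379  0.2597] yaw 88.65 w 0.0706 F 13.3 [-0.1 -5.  19.2]
window-parcel mm [-2.4 -4.9]
dome 1343 [ -1.8  -0.4 241.7]
250 18 [50.1 52.3 57.1]
253 39 [50.3 52.5 59.4]
256 35 [52.2 56.2 65.9]
259 79 [56.8 67.7 71.9]
262 303 [58.7 64.3 72.9]
265 271 [60.5 63.3 77. ]
268 52 [69.3 70.8 79.1]
271 60 [69.4 70.7 79. ]
274 59 [69.3 70.7 79.2]
tcp t,y 34.2 -7.9
```

The trigger top is now at about 268 mm, so this works. I continue.

Emit:
step_arm(
  deltas=[
    {"dp": [0, 0, -0.02], "twist": 0},
    {"dp": [0, 0, -0.02], "twist": 0},
    {"dp": [0, 0, 0], "twist": 0},
  ],
  gripper=0.35,
  squeeze=25,
)

```text
time_s: 18.8
ee_pos: [0.5853, -0.0374, 0.2592]
eef_rot: [3.14, 0.001, 1.548]
force: [-1.1, -3.5, 9.5]
grip_width: 0.0635
grip_force: 7.7
```

```bash
python3 w4.py w13
```

```text
boom -82.9 tcp [ 0.5853 -0.0374  0.2592] yaw 88.68 w 0.0635 F 7.7 [-1.1 -3.5  9.5]
window-parcel mm [ 1.7 -4.5]
dome 1327 [ -1.8  -0.5 241.8]
250 57 [53.6 57.3 66.6]
253 148 [58.  60.6 69.6]
256 266 [61.2 63.9 72.4]
259 297 [64.7 67.8 72.7]
262 43 [70.8 72.3 77.9]
265 43 [71.1 72.2 79.6]
268 52 [70.9 72.1 79. ]
271 48 [70.7 72.5 79.2]
274 53 [70.7 72.2 79.5]
tcp t,y 39.5 -6.6
```

The back finger popped into the notch and the trigger sprang back. Force and geometry suggest the pads stick, so the tip drags upward as they close. A better grip is lower, at h≈235 mm: the back finger on the upright barrel, the pad middle on the trigger tip, then lifting in step with the squeeze. I open, rise and re-measure.

Emit:
step_arm(
  deltas=[
    {"dp": [0, 0, 0], "twist": 0},
    {"dp": [0, 0, 0], "twist": 0},
    {"dp": [0, 0, 0], "twist": 0},
    {"dp": [0, 0, 0], "twist": 0},
    {"dp": [0, 0, -0.3], "twist": 0},
    {"dp": [0, 0, -0.3], "twist": 0},
    {"dp": [0, 0, -0.2], "twist": 0},
    {"dp": [0, 0, 0], "twist": 0},
    {"dp": [0, 0, 0], "twist": 0},
  ],
  gripper=1,
)

```text
time_s: 19.75
ee_pos: [0.5851, -0.0371, 0.2901]
eef_rot: [-3.141, -0.0, 1.548]
force: [0.5, 0.2, 0.7]
grip_width: 0.0935
grip_force: 0.0
```

```bash
cat > tgt.py <<'E'
import sys; sys.argv.append('x')
exec(open('w4.py').read())
D=S+f.x[0]/1000*t-f.x[1]/1000*b   # dome axis, wrist frame
print('D',D.round(4))
m=(d>0)&(T>40)&(T<90)&(abs(Y)<20)&(H>250)&(H<270); rT=T[m]-f.x[0]; print('trig rel D T',np.percentile(rT,[90,97,99,99.7]).round(1),'Y',np.percentile(Y[m]-f.x[1],[2,98]).round(1))
psi=np.radians(float(sys.argv[2])); off=float(sys.argv[3]); cen=float(sys.argv[4])
c=np.cos(psi)*t-np.sin(psi)*b; l=-np.sin(psi)*t-np.cos(psi)*b
yaw=np.degrees(np.arctan2(l[1],l[0])); tg=D+(cen*c+off*l)/1000
dlt=tg-o['ee_pos'][:2]; print('yaw tgt',yaw.round(2),'twist',((np.degrees(o['eef_rot'][2])-yaw)/4).round(3),'dp after twist x,y',(dlt@l/.04).round(3),(-dlt@c/.04).round(3))
E
python3 tgt.py w14 14 -20 29.5
```

```text
boom -79.2 tcp [ 0.5851 -0.0371  0.2901] yaw 88.69 w 0.0935 F 0.0 [0.5 0.2 0.7]
window-parcel mm [14.5 -2.5]
dome 1034 [ -2.3  -0.4 241.7]
250 43 [53.8 57.5 66.4]
253 151 [57.6 59.6 73. ]
256 219 [60.7 63.7 72.4]
259 206 [64.4 67.4 70.8]
tcp t,y 52.9 -3.3
D [ 0.6388 -0.0239]
trig rel D T [72.9 74.5 75.  75.4] Y [-11.3  11.4]
yaw tgt 86.8 twist 0.472 dp after twist x,y -0.097 0.583
```

Emit:
step_arm(
  deltas=[
    {"dp": [0, 0, 0], "twist": 0.47},
    {"dp": [-0.05, 0.29, 0], "twist": 0},
    {"dp": [-0.05, 0.29, 0], "twist": 0},
    {"dp": [0, 0, 0], "twist": 0},
    {"dp": [0, 0, 0.25], "twist": 0},
    {"dp": [0, 0, 0.25], "twist": 0},
    {"dp": [0, 0, 0.2], "twist": 0},
    {"dp": [0, 0, 0.15], "twist": 0},
    {"dp": [0, 0, 0.1], "twist": 0},
    {"dp": [0, 0, 0], "twist": 0},
    {"dp": [0, 0, 0], "twist": 0},
  ],
)

```text
time_s: 20.9
ee_pos: [0.6082, -0.0424, 0.2525]
eef_rot: [3.141, 0.0, 1.515]
force: [0.3, 0.8, -0.2]
grip_width: 0.0941
grip_force: 0.0
```

```bash
python3 tgt.py w15 14 -20 29.5
```

```text
boom -78.79 tcp [ 0.6082 -0.0424  0.2525] yaw 86.81 w 0.0941 F 0.0 [ 0.3  0.8 -0.2]
window-parcel mm [15.9 -2.2]
dome 1455 [ -0.8  -0.5 241.7]
250 60 [54.5 58.8 79.6]
253 95 [60.  65.  79.3]
256 341 [62.9 65.8 79.3]
259 302 [66.3 69.1 79.3]
262 37 [77.1 78.4 79.7]
265 36 [77.5 78.6 79.9]
268 38 [77.3 78.7 79.8]
271 42 [77.4 78.3 79.9]
274 47 [77.2 78.6 79.9]
tcp t,y 32.8 -12.6
D [ 0.6387 -0.024 ]
trig rel D T [81.4 85.7 87.7 88.6] Y [-10.  12.]
yaw tgt 87.21 twist -0.102 dp after twist x,y -0.005 0.004
```

Well placed, with no contact. I descend further onto the barrel.

Emit:
step_arm(
  deltas=[
    {"dp": [0, 0, 0.1], "twist": 0},
    {"dp": [0, 0, 0.1], "twist": 0},
    {"dp": [0, 0, 0.1], "twist": 0},
    {"dp": [0, 0, 0.1], "twist": 0},
    {"dp": [0, 0, 0], "twist": 0},
  ],
)

```text
time_s: 21.45
ee_pos: [0.6079, -0.0424, 0.2355]
eef_rot: [-3.141, -0.0, 1.515]
force: [-0.2, 0.2, 0.2]
grip_width: 0.0944
grip_force: 0.0
```

```bash
python3 tgt.py w16 14 -20 29.5
python3 - <<'E'
from h import *
o=ctrl.get_obs(); P=np.array([.599,.1725]); u=o['ee_pos'][:2]-P; th=np.radians(-6.)/6
R=np.array([[np.cos(th),-np.sin(th)],[np.sin(th),np.cos(th)]]); dv=R@u-u; y=o['eef_rot'][2]
print(dv@[np.cos(y),np.sin(y)]/.04,dv@[np.sin(y),-np.cos(y)]/.04,-np.degrees(th)/4)
E
```

```text
boom -78.8 tcp [ 0.6079 -0.0424  0.2355] yaw 86.81 w 0.0944 F 0.0 [-0.2  0.2  0.2]
window-parcel mm [15.8 -2.2]
dome 1759 [ -0.7  -0.5 241.8]
250 117 [55.  61.  79.9]
253 116 [59.3 65.6 79.8]
256 367 [63.2 65.9 79.2]
259 382 [65.9 68.9 79.5]
262 42 [77.1 78.5 79.9]
265 47 [77.2 78.4 79.9]
268 51 [77.4 78.6 79.9]
271 56 [77.4 78.5 79.9]
274 54 [77.5 78.7 80. ]
tcp t,y 33.0 -12.5
D [ 0.6387 -0.0241]
trig rel D T [83.  87.2 88.3 88.7] Y [-9.8 11.9]
yaw tgt 87.2 twist -0.098 dp after twist x,y -0.006 0.008
-0.008328889835796887 -0.093450376513981 0.25
```

The fingers are in with clearance. I swing everything back 7° with the back finger on the barrel.

Emit:
step_arm(
  deltas=[
    {"dp": [0, -0.06, 0], "twist": 0.15},
    {"dp": [0, -0.094, 0], "twist": 0.25},
    {"dp": [0, -0.094, 0], "twist": 0.25},
    {"dp": [0, -0.094, 0], "twist": 0.25},
    {"dp": [0, -0.094, 0], "twist": 0.25},
    {"dp": [0, -0.094, 0], "twist": 0.25},
    {"dp": [0, -0.06, 0], "twist": 0.16},
    {"dp": [0, -0.03, 0], "twist": 0.09},
    {"dp": [0, 0, 0], "twist": 0},
    {"dp": [0, 0, 0], "twist": 0},
  ],
)

```text
time_s: 22.5
ee_pos: [0.5832, -0.0409, 0.2363]
eef_rot: [3.141, 0.002, 1.398]
force: [1.2, -9.1, -1.1]
grip_width: 0.0938
grip_force: 3.5
```

```bash
python3 tgt.py w17 14 -18 29.5
```

```text
boom -85.08 tcp [ 0.5832 -0.0409  0.2363] yaw 80.08 w 0.0938 F 3.5 [ 1.2 -9.1 -1.1]
window-parcel mm [-5.8 -5.3]
dome 1761 [ -1.   -0.5 241.7]
250 109 [54.5 58.7 79.9]
253 119 [59.  64.7 79.8]
256 352 [63.1 65.5 79.6]
259 353 [65.8 68.6 79.6]
262 33 [74.5 79.2 80. ]
265 31 [78.4 79.2 80. ]
268 31 [78.5 79.4 79.9]
271 36 [78.4 79.4 79.9]
274 38 [78.2 79.2 79.9]
tcp t,y 34.1 -11.3
D [ 0.6172 -0.0271]
trig rel D T [84.2 88.4 89.6 90. ] Y [-9.9 12.9]
yaw tgt 80.92 twist -0.21 dp after twist x,y 0.024 0.049
```

Emit:
step_arm(
  deltas=[
    {"dp": [0, 0, 0], "twist": 0},
    {"dp": [0, 0, 0], "twist": 0},
    {"dp": [0, 0, 0], "twist": 0},
  ],
  gripper=0.85,
  squeeze=20,
)

```text
time_s: 22.85
ee_pos: [0.5833, -0.0418, 0.2364]
eef_rot: [3.141, 0.003, 1.397]
force: [0.7, -15.8, 0.3]
grip_width: 0.0876
grip_force: 14.2
```

```bash
python3 tgt.py w18 14 -18 29.5
```

```text
boom -85.73 tcp [ 0.5833 -0.0418  0.2364] yaw 80.05 w 0.0876 F 14.2 [  0.7 -15.8   0.3]
window-parcel mm [-8.1 -5.4]
dome 1750 [ -0.7  -0.4 241.7]
250 99 [52.7 57.3 79.1]
253 112 [56.6 63.6 78.9]
256 190 [61.1 67.9 78.8]
259 509 [63.4 67.1 76.9]
262 160 [65.8 69.4 79.4]
265 73 [73.1 75.  79.4]
268 74 [73.5 75.5 79.6]
271 86 [73.1 74.8 79.7]
274 89 [73.2 75.1 79.7]
tcp t,y 31.6 -12.5
D [ 0.6147 -0.0273]
trig rel D T [79.1 82.9 84.  84.7] Y [-9.8 11.9]
yaw tgt 80.27 twist -0.053 dp after twist x,y 0.038 -0.025
```

No vertical wedging now, and the trigger is moving. I close further, lifting and centring in step.

Emit:
step_arm(
  deltas=[
    {"dp": [0.02, 0, -0.04], "twist": 0},
    {"dp": [0.02, 0, -0.04], "twist": 0},
    {"dp": [0, 0, -0.02], "twist": 0},
    {"dp": [0, 0, 0], "twist": 0},
  ],
  gripper=0.75,
  squeeze=25,
)

```text
time_s: 23.3
ee_pos: [0.5825, -0.0421, 0.2386]
eef_rot: [-3.139, 0.007, 1.395]
force: [2.7, -24.9, -11.1]
grip_width: 0.084
grip_force: 29.0
```

```bash
python3 tgt.py w19 14 -18 29.5
```

```text
boom -86.07 tcp [ 0.5825 -0.0421  0.2386] yaw 79.94 w 0.084 F 29.0 [  2.7 -24.9 -11.1]
window-parcel mm [-9.3 -5.5]
dome 1698 [ -0.6  -0.5 241.7]
250 81 [50.6 54.9 79.2]
253 93 [53.2 58.1 79.3]
256 99 [57.3 71.8 78.6]
259 192 [61.3 69.9 78.8]
262 492 [62.5 65.8 76.4]
265 93 [65.3 72.7 79.2]
268 79 [70.9 73.2 79.8]
271 88 [70.8 73.  79.1]
274 95 [71.  73.1 79.5]
tcp t,y 31.1 -13.0
D [ 0.6134 -0.0275]
trig rel D T [77.2 80.8 81.8 82. ] Y [-10.1  12.1]
yaw tgt 79.93 twist 0.003 dp after twist x,y 0.045 -0.043
```

Emit:
step_arm(
  deltas=[
    {"dp": [0.02, 0, -0.03], "twist": 0},
    {"dp": [0, 0, -0.03], "twist": 0},
    {"dp": [0, 0, -0.03], "twist": 0},
    {"dp": [0, 0, 0], "twist": 0},
  ],
  gripper=0.65,
  squeeze=32,
)

```text
time_s: 23.75
ee_pos: [0.5829, -0.0408, 0.2422]
eef_rot: [-3.139, 0.006, 1.396]
force: [-0.1, -22.9, -12.7]
grip_width: 0.0783
grip_force: 23.0
```

```bash
python3 tgt.py w20 14 -18 29.5
```

```text
boom -87.35 tcp [ 0.5829 -0.0408  0.2422] yaw 79.99 w 0.0783 F 23.0 [ -0.1 -22.9 -12.7]
window-parcel mm [-13.7  -5.8]
dome 1621 [ -0.4  -0.4 241.7]
250 16 [63.2 70.1 73.5]
253 23 [51.4 69.8 74. ]
256 32 [50.9 68.2 73.6]
259 52 [50.9 66.5 73. ]
262 74 [51.8 65.8 73.5]
265 103 [60.1 64.4 73.3]
268 210 [59.8 62.  73. ]
271 89 [63.  65.3 73.8]
274 92 [63.2 65.5 73.5]
tcp t,y 25.9 -12.3
D [ 0.6087 -0.0277]
trig rel D T [71.8 73.5 74.2 74.3] Y [-10.3  12.3]
yaw tgt 78.65 twist 0.336 dp after twist x,y -0.002 -0.171
```

The trigger has travelled about 11 mm at the pad, close to full. I squeeze the last bit, nudge back toward the parcel centre, and hold.

Emit:
step_arm(
  deltas=[
    {"dp": [0, 0.04, -0.02], "twist": 0},
    {"dp": [0, 0.04, 0], "twist": 0},
    {"dp": [0, 0.04, 0], "twist": 0},
    {"dp": [0, 0, 0], "twist": 0},
    {"dp": [0, 0, 0], "twist": 0},
    {"dp": [0, 0, 0], "twist": 0},
    {"dp": [0, 0, 0], "twist": 0},
  ],
  gripper=0.58,
  squeeze=35,
)

```text
time_s: 24.5
ee_pos: [0.5874, -0.0418, 0.2424]
eef_rot: [-3.138, 0.006, 1.396]
force: [-2.1, -24.8, -16.0]
grip_width: 0.0752
grip_force: 36.4
```

```bash
python3 tgt.py w21 14 -18 29.5
```

```text
boom -85.93 tcp [ 0.5874 -0.0418  0.2424] yaw 80.01 w 0.0752 F 36.4 [ -2.1 -24.8 -16. ]
window-parcel mm [-8.8 -5.5]
dome 1616 [ -0.3  -0.4 241.7]
250 17 [67.9 69.7 72.8]
253 22 [50.7 69.3 72.9]
256 27 [50.9 68.2 72.9]
259 48 [50.5 61.7 73.2]
262 58 [52.  65.5 72.5]
265 88 [58.9 64.6 72.3]
268 191 [60.2 61.9 72.4]
271 90 [62.2 65.  72.2]
274 78 [62.7 64.9 72.7]
tcp t,y 26.8 -13.0
D [ 0.6135 -0.0274]
trig rel D T [71.2 72.8 73.3 73.5] Y [-10.1  14.6]
yaw tgt 80.07 twist -0.014 dp after twist x,y 0.017 -0.157
```

View pics/w21.png

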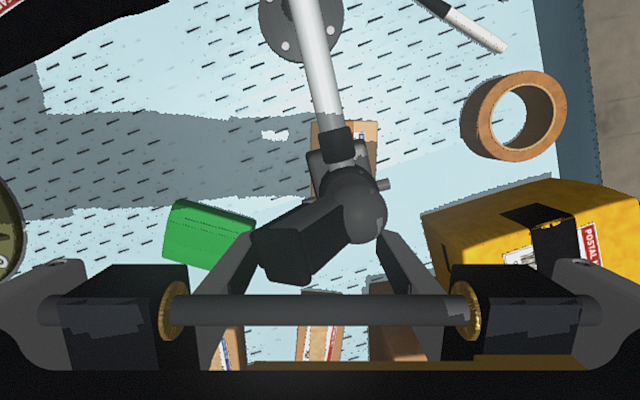

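The picture shows the trigger, left of the grip at (262,245), lying close along it. I verify its angle in the grip frame with all cameras.

```bash
cat > ang.py <<'E'
import sys
exec(open('w4.py').read().split("for lo in")[0])
dx=f.x
def rep(n,W,p,d,dx):
    T=(W[...,:2]-S)@t*1000-dx[0]; Y=-(W[...,:2]-S)@b*1000-dx[1]; H=W[...,2]*1000
    u=T-32; v=H-266; gz=.573*u+.82*v; gx=-.82*u+.573*v
    for lo in range(-15,26,5):
        m=(d>0)&(abs(Y)<12)&(gz>=lo)&(gz<lo+5)&(gx<-15.5)&(gx>-50)
        if m.sum()>3: print(n,lo,m.sum(),np.percentile(gx[m],[5,50,95]).round(1))
rep('w',W,p,d,dx)
for n in("side","scene"):
    pp,dd=ctrl.camera(n); rep(n,cloud(n,dd),pp,dd,dx)
E
python3 ang.py w22
```

```text
boom -85.94 tcp [ 0.5874 -0.0418  0.2424] yaw 80.01 w 0.0752 F 36.4 [ -2.1 -24.  -17.3]
window-parcel mm [-8.8 -5.5]
dome 1611 [ -0.3  -0.5 241.7]
w -15 15 [-23.1 -19.1 -17.8]
w -10 14 [-22.  -19.  -18.1]
w -5 15 [-20.7 -18.7 -17.3]
w 0 26 [-41.2 -19.4 -17.9]
w 5 36 [-41.1 -30.4 -17.6]
w 10 48 [-40.8 -36.2 -18.4]
w 15 198 [-35.8 -24.2 -21.2]
w 20 190 [-32.6 -23.7 -20.6]
w 25 175 [-29.9 -21.  -17.3]
side -10 4 [-26.3 -23.4 -17.9]
side 0 12 [-41.6 -31.6 -18.9]
side 5 8 [-40.6 -35.9 -20.1]
side 10 15 [-43.4 -37.1 -23.8]
side 15 38 [-43.5 -33.5 -17.7]
side 20 22 [-40.4 -34.  -19.6]
side 25 21 [-36.3 -33.4 -21.7]
scene -15 4 [-23.7 -20.6 -16.5]
scene 0 7 [-38.5 -23.8 -16. ]
scene 5 12 [-38.6 -27.2 -16.5]
scene 10 12 [-42.6 -37.3 -20.6]
scene 15 32 [-40.5 -28.2 -15.8]
scene 20 16 [-37.4 -32.5 -21.1]
scene 25 19 [-34.2 -29.7 -17.3]
```

The trigger's inner face is now parallel to the grip at x≈-18.5 (released -28, fully home -17), so about 0.27 rad. One slightly firmer hold for margin.

Emit:
step_arm(
  deltas=[
    {"dp": [0, 0.02, 0], "twist": 0},
    {"dp": [0, 0, 0], "twist": 0},
    {"dp": [0, 0, 0], "twist": 0},
    {"dp": [0, 0, 0], "twist": 0},
    {"dp": [0, 0, 0], "twist": 0},
  ],
  gripper=0.5,
  squeeze=41,
)

```text
time_s: 25.2
ee_pos: [0.5882, -0.0419, 0.2425]
eef_rot: [-3.138, 0.006, 1.397]
force: [-1.5, -23.6, -16.7]
grip_width: 0.0749
grip_force: 41.0
```

```bash
python3 ang.py w23 | grep -v s
```

```text
boom -85.71 tcp [ 0.5882 -0.0419  0.2425] yaw 80.02 w 0.0749 F 41.0 [ -1.5 -23.6 -16.7]
window-parcel mm [-8.  -5.4]
dome 1611 [-1.000e-01 -5.000e-01  2.418e+02]
w -15 14 [-21.3 -18.8 -18. ]
w -10 14 [-23.1 -18.8 -17.8]
w -5 14 [-22.6 -18.7 -17.4]
w 0 21 [-39.9 -18.7 -17.5]
w 5 38 [-41.1 -23.6 -18. ]
w 10 47 [-40.4 -35.9 -18.5]
w 15 188 [-36.  -24.3 -21.1]
w 20 185 [-32.7 -23.5 -20.4]
w 25 179 [-29.2 -20.7 -17.1]
```

It's at a hard stop: 5 N more gave only 0.3 mm. I release gradually.

Emit:
step_arm(
  deltas=[
    {"dp": [0, 0, 0], "twist": 0},
    {"dp": [0, 0, 0], "twist": 0},
  ],
  gripper=0.7,
  squeeze=15,
)

```text
time_s: 25.55
ee_pos: [0.5887, -0.0412, 0.2434]
eef_rot: [-3.14, 0.005, 1.396]
force: [2.3, -18.7, -9.4]
grip_width: 0.0799
grip_force: 14.1
```

Emit:
step_arm(
  deltas=[
    {"dp": [0, 0, 0], "twist": 0},
    {"dp": [0, 0, 0], "twist": 0},
  ],
  gripper=0.85,
)

```text
time_s: 25.75
ee_pos: [0.5887, -0.0396, 0.244]
eef_rot: [-3.14, 0.002, 1.398]
force: [-0.9, -7.7, -4.6]
grip_width: 0.087
grip_force: 4.8
```

Emit:
step_arm(
  deltas=[
    {"dp": [0, 0, 0], "twist": 0},
    {"dp": [0, 0, 0], "twist": 0},
    {"dp": [0, 0, 0], "twist": 0},
  ],
  gripper=1,
)

```text
time_s: 26.05
ee_pos: [0.5893, -0.038, 0.2449]
eef_rot: [3.141, -0.0, 1.4]
force: [-1.1, 0.5, 0.7]
grip_width: 0.0939
grip_force: 0.4
```

```bash
python3 tgt.py w24 14 -18 29.5
```

```text
boom -84.03 tcp [ 0.5893 -0.038   0.2449] yaw 80.21 w 0.0939 F 0.4 [-1.1  0.5  0.7]
window-parcel mm [-2.2 -4.9]
dome 1562 [ -0.5  -0.5 241.7]
250 107 [55.1 60.7 79.2]
253 114 [59.1 67.3 79.3]
256 326 [63.5 66.  78.8]
259 352 [66.3 69.1 78.6]
262 56 [75.5 77.2 79.8]
265 46 [75.5 77.2 79.5]
268 54 [75.5 77.1 79.8]
271 58 [75.6 77.  79.6]
274 51 [75.7 77.  79.6]
tcp t,y 31.5 -8.4
D [ 0.6203 -0.0268]
trig rel D T [80.4 84.5 85.7 86.4] Y [-9.7 16.5]
yaw tgt 81.97 twist -0.439 dp after twist x,y -0.064 -0.009
```

The trigger is released and the window is about 5 mm from the parcel centre. I step sideways slightly for clearance and rise away.

Emit:
step_arm(
  deltas=[
    {"dp": [-0.08, 0, 0], "twist": 0},
    {"dp": [0, 0, 0], "twist": 0},
    {"dp": [0, 0, -0.2], "twist": 0},
    {"dp": [0, 0, -0.3], "twist": 0},
    {"dp": [0, 0, -0.4], "twist": 0},
    {"dp": [0, 0, -0.8], "twist": 0},
    {"dp": [0, 0, -0.8], "twist": 0},
    {"dp": [0, 0, -0.8], "twist": 0},
    {"dp": [0, 0, 0], "twist": 0},
    {"dp": [0, 0, 0], "twist": 0},
    {"dp": [0, 0, 0], "twist": 0},
  ],
)

```text
time_s: 27.2
ee_pos: [0.5886, -0.0415, 0.3758]
eef_rot: [-3.14, 0.0, 1.4]
force: [-0.3, -0.2, 0.0]
grip_width: 0.0941
grip_force: 0.0
```

```bash
python3 tgt.py w25 14 -18 29.5
python3 - <<'E'
from h import *
for n in("side","scene"):
    p,d=ctrl.camera(n); cv2.imwrite(f'pics/{n}9.png',p[:,:,::-1])
    W=cloud(n,d); C=p.astype(int)
    m=(d>0)&(W[...,2]>.02)&(W[...,2]<.04)&(np.hypot(W[...,0]-.622,W[...,1]+.02)<.09)&(C[...,0]>C[...,2]+25); print(n,cv2.minAreaRect((W[m][:,:2]*1000).astype(np.float32)))
a=cv2.imread('pics/scene9.png')[150:320,200:420]; cv2.imwrite('pics/fin.png',cv2.resize(a,None,fx=3,fy=3))
E
```

```text
boom -83.96 tcp [ 0.5886 -0.0415  0.3758] yaw 80.21 w 0.0941 F 0.0 [-0.3 -0.2  0. ]
window-parcel mm [-1.9 -4.9]
dome 522 [-2.000e-01 -5.000e-01  2.418e+02]
253 51 [61.1 62.4 74.9]
256 125 [62.6 65.7 74.2]
259 107 [65.8 69.4 72.8]
tcp t,y 32.8 -11.7
D [ 0.6203 -0.0269]
trig rel D T [72.9 74.4 75.  75.2] Y [-10.5  12.2]
yaw tgt 82.04 twist -0.458 dp after twist x,y 0.02 -0.003
side ((620.4105834960938, -20.26013946533203), (121.31234741210938, 89.57017517089844), 79.27900695800781)
scene ((621.1939697265625, -21.663955688476562), (122.1339340209961, 87.2135009765625), 79.34077453613281)
```

View pics/fin.png

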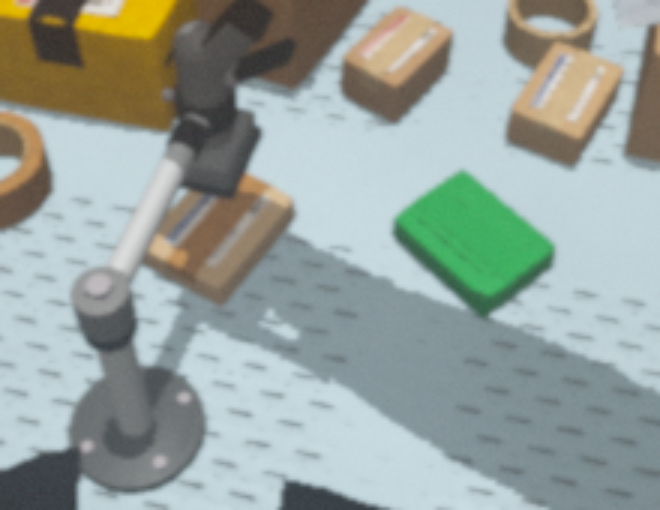

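The final view shows the scanner over the unmoved brown parcel, the trigger sprung out, both bystanders in place, and the arm clear. I hand it in.

```bash
python3 -c "
from station import ctrl
print(ctrl.hand_in())"
```

```text
the job is handed in; nothing more can be done
None
```

The job is handed in, with no verdict returned: by my measurements the scanner hangs still about 5 mm from the middle of the brown parcel, its trigger was squeezed to its stop, held and released, the parcel has not moved, and the arm is clear.

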